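Set and lock the load selector of a hardness tester

TASK

On the hardness tester's control console, turn the big wing-grip load selector clockwise until its pointer is at the raised tab on the collar, then pull the grip straight out (up) until it locks out, and let go. The catch that lets it out sits some 6 to 13 degrees to one side or the other of the tab: find it by feel, turning slowly through the tab's neighbourhood under a light upward pull, and never force the knob. Leave the small trim knob and everything else on the bench as it is.

Things in the scene. Friction and masses are not known exactly. Their poses are not given: they have to be found in the camera images.
- grip (a point): Centre of the selector's wing grip: an upright black bar 52 mm long, 14 mm thick (grip it across the 14 mm), 38 mm high, on a round skirt 62 mm across and 7 mm thick. The point is on the knob's upright turning axis, 17 mm below the bar's top, 21 mm above the skirt; knob in, 32 mm above the console's top. Its x axis points along the bar to the pointer, z up
- pointer (a point): Tip of the small white pointer on the skirt, 32 mm from the turning axis, 20 mm below grip, at one end of the bar (a white line on the bar's top is at the same end)
- collar: Dark steel setting collar fixed on the console round the knob, 90 mm outer and 70 mm inner diameter, 4 mm high. Origin on the knob's turning axis at the level of the console's top; x axis towards its single raised aluminium tab (the mark), z up
- tab (a point): Top of the collar's raised tab (6 mm wide, 14 long, 9 high), 41 mm from the turning axis. The hidden catch lets the knob out only with the pointer 0.11 to 0.23 rad to one side or the other of the tab (side and distance differ each time), in a window about 0.1 rad wide; elsewhere, exactly at the tab too, the shaft rises 2.5 mm and is then held
- knob_turn (a joint): Angle of the selector, rad, growing clockwise seen from above; at 0 the pointer points along the console's x axis. It turns from -1.3 to 1.3 with a friction of about 0.06 N m and stays where it is left. It starts 0.5 to 1.2 rad anticlockwise of the tab
- knob_pull (a joint): How far the shaft is pulled out, m: 0 in, 0.015 fully out at its stop; locked when over 0.011. About 3 N of friction holds it where it is left. The grip rides on it on a spring (1 mm per 3 N, 14 mm at most). To feel for the catch, pull steadily with 10 to 15 N while turning; over 25 N on the catch breaks it. When the catch lets go the pull force falls to about half: stop turning, pull up the rest
- console: White console box, 200 mm (x) by 270 mm (y), top 85 mm above the bench, fixed. Origin at the centre of its underside. The selector's axis is at x -10, y +50 mm
- trim_knob (a joint): Angle of the small round trim knob, rad: leave alone
- trim_top (a point): Top centre of the small round trim knob, 26 mm diameter, 14 mm high, on the console's top at x -60, y -75 mm from the console's origin
- mount1_center (a point): Centre of a black resin specimen mount with a steel specimen in its face, 32 mm diameter, 22 mm high, standing on the console's top: leave alone
- block_mid (a point): Centre of a round steel test block, 60 mm diameter, 12 mm high, lying on the console's top: leave alone
- driver_mid (a point): Near the middle of a screwdriver, 160 mm long, lying on the bench: leave alone
- bottle_mid (a point): Centre of a white bottle, 48 mm diameter, 110 mm high, on the bench: leave alone
- cup_mid (a point): Centre of a steel cup, 64 mm rim diameter, 70 mm high, on the bench: leave alone
- case_mid (a point): Centre of a closed flat black instrument case, 75 by 110 by 28 mm, on the bench: leave alone

How it is judged:
By the outcome, as a careful person would: the job done as asked, in the order asked, and still so for the second after the job is handed in, with the robot touching nothing.
It also fails if it takes over 72 s, if anything falls off the work surface, if the arm or the gripper's body presses on something with over 40 N, if the wrist force passes 120 N, or if a joint passes its speed limit or range.

ROBOT

A 6-joint arm with a two-finger parallel gripper is mounted at the origin on the work surface. World frame = base frame: x ahead of the robot, y to its left, z up, the work surface at z = 0. Lengths are in m, angles in rad, forces in N, time in s.
With the tool pointing down it reaches from about 0.35 to 0.85 m from the base axis. Payload 8.1 kg.
Tool frame: the origin (TCP) lies at the centre of the arm's flange, where the gripper is bolted on; the fingertips stand 186 mm ahead of it and the grasp point (between the pads) lies 167 mm ahead of it; z points along the fingers, y is the line along which they close (so a half turn about z gives the same grasp; the last joint's range is limited). The gripper opens to 93 mm and grips with 3 to 60 N. Pads are 15 mm wide; open, the fingers measure 128 mm over their backs; the gripper's body (75 mm by 188 mm) begins 65 mm behind the grasp point.
Start: joints at [1.203, 0.13, 1.488, -0, 1.523, -0.085], TCP at [0.167, 0.576, 0.405] pointing down, gripper open.
Joint ranges: [-2.96, 2.96], [-0.89, 2.26], [0.02, 2.5], [-1.34, 4.48], [0, 2.73], [-2.66, 2.66]. Speed limits (rad/s): [2.39, 2.39, 2.79, 3.14, 3.14, 3.14].

INTERFACE

Orientations are given as a rotation vector (axis times angle).
In Python, from plant import read_state, read_camera, camera_params, robot gives the robot as it stands.
- The arm moves only by the tool carry_out, never from a script. Its argument "targets" is a list of rows, each an object of numbers: "hand": the opening in per cent of the stroke, from 0 (shut) to 100 (fully open); "x", "y", "z": the shift along the tool's x, y, z in m; "ax", "ay", "az": the turn, a rotation vector about the tool's x, y, z in rad. In form: [{"hand": .., "x": .., "y": .., "z": .., "ax": .., "ay": .., "az": ..}, ...]. A call has 1 to 8 rows; each row is the pose to reach, as a shift and turn from the pose commanded when the call began, along the tool's axes at that moment; what a row does not reach only later rows make up. A row lasts 1/8 s, in which the tool goes at most 62.5 mm and 10.7 degrees, less where a joint would pass 70% of its speed; a pose out of reach is approached as far as the arm can. A call with a gripper value outside its range is refused whole. The fingers move at their own pace and stop on an object; "newtons" is the grip in N (left out, the last holds). Time passes only in rows, so rows that repeat a pose let the fingers close. It gives the time, the measured TCP pose, the force, the opening and the grip force at its end, in the units of the state.
- read_state(): the state, without advancing time (a new reading comes with each control period).
- read_camera(name): name is "scene" or "side" or "wrist"; returns (picture, depth): 420x560x3 uint8, blue, green, red; 420x560 float32, m along the optical axis (not along the pixel's ray), 0 where there is no reading.
- camera_params(name): a dict with "fx", "fy", "cx", "cy" (pixels), "position" and "rotation" of the camera in the world. Camera axes: x right, y up, looking along -z (the intrinsics and any distortion apply to the point x, -y, -z); pixel columns grow to the right and rows downward; lengths in m; the calibration is good to about 2 mm. A picture is of the moment at which its call begins: read the wrist's pose just before it. camera_params takes no time and is no camera call; for the wrist camera it gives the pose at the moment of the call.
- robot.close_job(): hands the job in; it is judged then, once.
The state is a dict: "t": time; "q": joint angles; "dq": joint speeds; "joint_torque": joint torques, N m; "tool_pos": TCP position; "orientation": TCP orientation; "force": force on the tool from outside, world axes, zero at the start; "wrist_torque": the same for the moment, N m; "opening": finger opening in m; "gripper_force": force on a finger pad.
Only numpy, scipy, OpenCV 4.12 (cv2) and the standard library are available. Lean on these libraries where they do the work, as an engineer would, in place of code of your own. Each camera call takes 0.05 s, during which the arm holds its last target. There are 200 camera calls.

## Working session

There is one attempt and no reset: what is moved stays moved. The work goes in short steps, Python scripts to look and compute and a tool call to move; the robot and the scene stay as the last step left them, time stands still between calls to the robot, and variables do not carry over. Pictures are saved under pics/ and viewed, at most 10 in all, crops included, and the job is handed in when it is done.

Besides the shell and the picture viewer there is one more tool, called as name([rows], argument=value, ...), one row to a line, values as JSON. carry_out: Moves the arm, as the interface text tells. Its arguments: {"type":"object","properties":{"targets":{"type":"array","items":{"type":"object","properties":{"hand":{"type":"number"},"x":{"type":"number"},"y":{"type":"number"},"z":{"type":"number"},"ax":{"type":"number"},"ay":{"type":"number"},"az":{"type":"number"}}}},"newtons":{"type":"number"}},"required":["targets"]}

```bash
mkdir -p pics; python3 - <<'E'
from plant import *
import cv2,numpy as np
s=read_state();print(s)
for n in("scene","side"):
    p,d=read_camera(n);cv2.imwrite(f"pics/{n}0.png",p);np.save(f"pics/{n}0.npy",d);print(n,camera_params(n))
E
```

```text
{'t': 0.0, 'q': array([ 1.20260723e+00,  1.31129320e-01,  1.48926253e+00,  1.86847510e-06,
        1.52298778e+00, -8.54269502e-02]), 'dq': array([ 9.82405059e-05,  9.94472072e-04,  1.67755915e-04, -7.65016644e-04,
       -2.23967547e-03, -2.14186689e-04]), 'joint_torque': array([-1.10696772e-03, -5.59875441e+01, -4.91728914e+01,  7.66137103e-02,
        3.68042488e-02, -1.51481304e-04]), 'tool_pos': array([0.16731772, 0.57596362, 0.40371537]), 'orientation': array([-4.42626611e-01, -3.10984607e+00,  2.73406539e-03]), 'force': array([-0.34843613,  0.01637612, -0.63045537]), 'wrist_torque': array([-0.06645361,  0.02616427, -0.00079714]), 'gripper_force': 0.0, 'opening': 0.09262885555392425}
scene {'fx': 411.7434649433737, 'fy': 411.7434649433737, 'cx': 278.3053293096838, 'cy': 209.37219392485608, 'position': array([ 1.26516493, -0.25884802,  0.52409992]), 'rotation': array([0.91169542, 0.56373499, 1.02468192])}
side {'fx': 397.0354980611723, 'fy': 397.0354980611723, 'cx': 273.9027586863811, 'cy': 211.18721050340966, 'position': array([ 0.20884518, -0.34986654,  0.55484021]), 'rotation': array([ 0.8253145 , -0.36619669, -0.81839765])}
```

View pics/scene0.png

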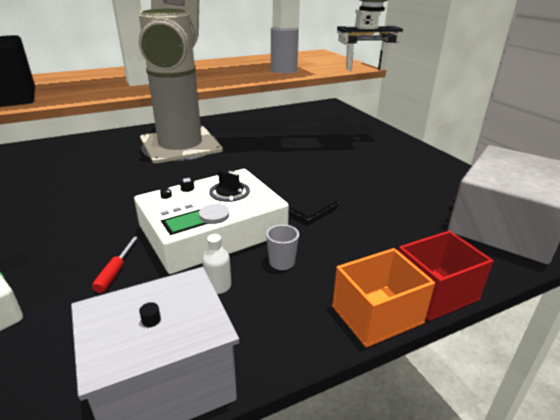

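The scene shows the white console at about (212,215), with the wing grip at about (230,183). The two small black items at (166,192) and (187,184) are the trim knob and the mount. The arm is far to the right.

```bash
cat > h.py <<'E'
from plant import *
import cv2,numpy as np
from scipy.spatial.transform import Rotation as R
def ray(c,u,v):
    M=R.from_rotvec(c['rotation']).as_matrix()
    return M@np.array([(u-c['cx'])/c['fx'],-(v-c['cy'])/c['fy'],-1])
def at_depth(c,u,v,d): return c['position']+ray(c,u,v)*d
def at_z(c,u,v,z):
    r=ray(c,u,v); return c['position']+r*(z-c['position'][2])/r[2]
E
python3 - <<'E'
from h import *
c=camera_params("scene");d=np.load("pics/scene0.npy")
for u,v in[(230,180),(237,178),(222,177),(166,192),(187,184),(213,213)]:print(u,v,at_depth(c,u,v,d[v,u]).round(3))
print("ring centre",at_z(c,230,191,.085))
for u,v in[(137,203),(242,173),(287,203),(155,237)]:print(at_z(c,u,v,.085).round(3))
p=cv2.imread("pics/side0.png");cv2.imwrite("pics/side0b.png",p)
E
```

```text
230 180 [ 0.521 -0.012  0.119]
237 178 [ 0.533 -0.     0.127]
222 177 [ 0.502 -0.023  0.119]
166 192 [ 0.481 -0.141  0.1  ]
187 184 [ 0.474 -0.093  0.104]
213 213 [ 0.6   -0.076  0.098]
ring centre [ 0.50845779 -0.00891913  0.085     ]
[ 0.476 -0.202  0.085]
[0.437 0.047 0.085]
[0.607 0.081 0.085]
[ 0.615 -0.193  0.085]
```

View pics/side0.png

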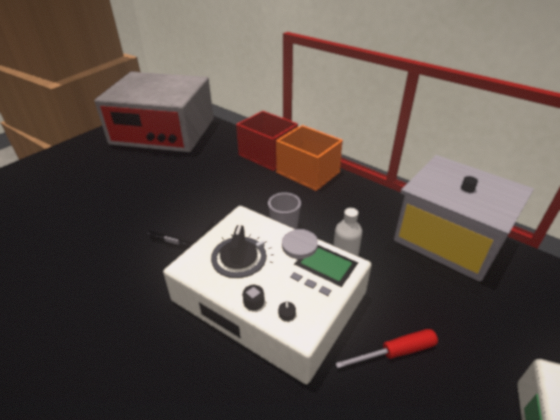

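The side view shows the knob at (238,250), its bar pointing roughly up the image. I'll move above it for a closer look.

carry_out([
  {"hand": 100, "x": -0.06, "y": -0.058},
  {"x": -0.12, "y": -0.115},
  {"x": -0.18, "y": -0.17},
  {"x": -0.24, "y": -0.228},
  {"x": -0.3, "y": -0.285},
  {"x": -0.36, "y": -0.34},
  {"x": -0.42, "y": -0.398},
  {"x": -0.46, "y": -0.435},
])

```text
schema error: expected keys hand, x, y, z, ax, ay, az
```

carry_out([
  {"hand": 100, "x": -0.043, "y": -0.041, "z": 0, "ax": 0, "ay": 0, "az": 0},
  {"hand": 100, "x": -0.086, "y": -0.082, "z": 0, "ax": 0, "ay": 0, "az": 0},
  {"hand": 100, "x": -0.13, "y": -0.123, "z": 0, "ax": 0, "ay": 0, "az": 0},
  {"hand": 100, "x": -0.172, "y": -0.164, "z": 0, "ax": 0, "ay": 0, "az": 0},
  {"hand": 100, "x": -0.215, "y": -0.205, "z": 0, "ax": 0, "ay": 0, "az": 0},
  {"hand": 100, "x": -0.258, "y": -0.246, "z": 0, "ax": 0, "ay": 0, "az": 0},
  {"hand": 100, "x": -0.3, "y": -0.285, "z": 0, "ax": 0, "ay": 0, "az": 0},
  {"hand": 100, "x": -0.34, "y": -0.32, "z": 0, "ax": 0, "ay": 0, "az": 0},
])

```text
t: 1.1
tool_pos: [0.4051, 0.1721, 0.4046]
orientation: [0.443, 3.11, 0.0]
force: [0.5, 0.4, -0.1]
opening: 0.0929
gripper_force: 0.0
```

```bash
python3 - <<'E'
from h import *
s=read_state();M=R.from_rotvec(s['orientation']).as_matrix();print(s['t'],s['tool_pos'],s['q'].round(2),M.round(3))
c=camera_params("wrist");print(c,M.T@(c['position']-s['tool_pos']), M.T@R.from_rotvec(c['rotation']).as_matrix())
print(M.T@(np.array([.515,-.012,.404])-s['tool_pos']))
E
```

```text
1.1 [0.40508444 0.17211868 0.40457474] [ 0.29 -0.32  1.91 -0.    1.55 -1.  ] [[-0.96   0.279  0.   ]
 [ 0.279  0.96   0.   ]
 [-0.     0.    -1.   ]]
{'fx': 335.1765487820302, 'fy': 335.1765487820302, 'cx': 280.08120659504993, 'cy': 206.55492014237603, 'position': array([0.33755571, 0.19036038, 0.38576566]), 'rotation': array([-0.2192549 , -0.16568354,  1.28035122])} [ 0.0699375  -0.00134898  0.01880417] [[ 2.41820321e-04  9.67353152e-01  2.53432083e-01]
 [ 9.99999668e-01 -3.67529517e-05 -8.13895206e-04]
 [-7.78009716e-04  2.53432196e-01 -9.67352840e-01]]
[-0.15697255 -0.14608466  0.00058055]
```

carry_out([
  {"hand": 100, "x": -0.042, "y": -0.04, "z": 0, "ax": 0, "ay": 0, "az": 0},
  {"hand": 100, "x": -0.084, "y": -0.08, "z": 0, "ax": 0, "ay": 0, "az": 0},
  {"hand": 100, "x": -0.12, "y": -0.115, "z": 0, "ax": 0, "ay": 0, "az": 0},
  {"hand": 100, "x": -0.145, "y": -0.135, "z": 0, "ax": 0, "ay": 0, "az": 0},
  {"hand": 100, "x": -0.157, "y": -0.146, "z": 0, "ax": 0, "ay": 0, "az": 0},
  {"hand": 100, "x": -0.157, "y": -0.146, "z": 0, "ax": 0, "ay": 0, "az": 0},
  {"hand": 100, "x": -0.157, "y": -0.146, "z": 0, "ax": 0, "ay": 0, "az": 0},
])

```text
t: 1.98
tool_pos: [0.5142, -0.009, 0.4046]
orientation: [-0.441, -3.11, -0.001]
force: [-0.6, 0.3, -0.3]
opening: 0.093
gripper_force: 0.0
```

```bash
python3 - <<'E'
from h import *
import pickle
s=read_state();c=camera_params("wrist");p,d=read_camera("wrist")
pickle.dump((s,c,p,d),open("w1.pkl","wb"));print(s['tool_pos'],s['q'].round(2))
cv2.imwrite("pics/w1.png",p)
E
```

```text
[ 0.51420752 -0.00900992  0.40460808] [-0.12 -0.1   1.72  0.    1.52 -1.41]
```

View pics/w1.png

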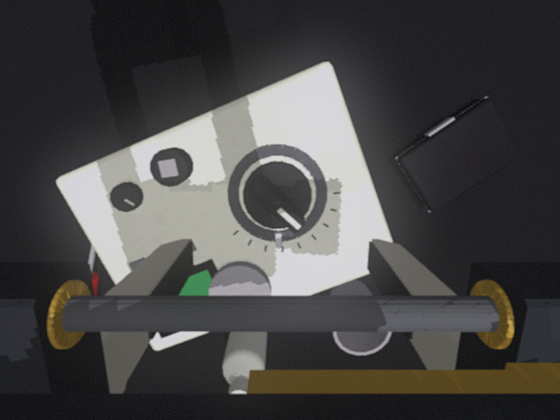

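```bash
python3 - <<'E'
import cv2
p=cv2.imread("pics/w1.png")[135:255,215:345]
cv2.imwrite("pics/w1c.png",cv2.resize(p,None,fx=5,fy=5,interpolation=cv2.INTER_CUBIC))
E
```

```text
(no output)
```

View pics/w1c.png

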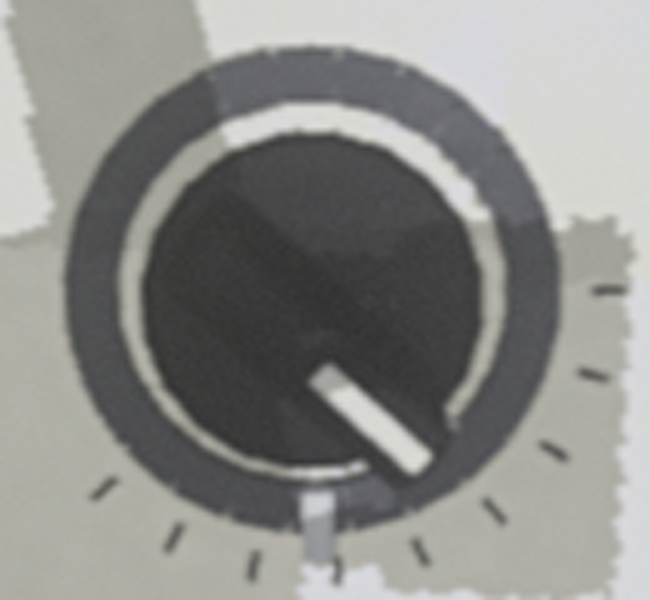

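The crop shows the collar centred at px (277.5,192.8). The white line on the bar's top runs from (280.6,210.4) to (299,228), and the tab's top is near (278.4,236).

```bash
python3 - <<'E'
from h import *
import pickle
s,c,p,d=pickle.load(open("w1.pkl","rb"))
M=R.from_rotvec(s['orientation']).as_matrix()
u0,v0=215,135
C=at_z(c,u0+312/5,v0+289/5,.089)
a=at_z(c,u0+328/5,v0+377/5,.134);b=at_z(c,u0+420/5,v0+463/5,.134)
T=at_z(c,u0+317/5,v0+507/5,.094)
print("C",C,"line",a,b,"T",T,np.linalg.norm(T-C))
ang=lambda v:np.degrees(np.arctan2(v[1],v[0]))
print("line dir",ang(b-a),"C->b",ang(b-C),"C->tab",ang(T-C))
# bar direction by depth
ys,xs=np.mgrid[150:245,225:330];P=np.array([at_depth(c,u,v,d[v,u]) for u,v in zip(xs.ravel(),ys.ravel())])
k=(P[:,2]>.126)&(P[:,2]<.145);Q=P[k];print(k.sum(),Q.mean(0))
m,sz,an=cv2.minAreaRect(Q[:,:2].astype(np.float32));print(m,sz,an)
print("tool y ang",ang(M[:,1]),"tool x",ang(M[:,0]))
k=(P[:,2]>.0915)&(P[:,2]<.098)
Q=P[k];r=np.hypot(*(Q[:,:2]-C[:2]).T);Q=Q[(r>.033)&(r<.05)];print(len(Q),Q.mean(0),ang(Q.mean(0)-C))
E
```

```text
C [ 0.50822011 -0.01085864  0.089     ] line [ 0.51304068 -0.00935433  0.134     ] [0.53061025 0.0006937  0.134     ] T [ 0.54688103 -0.02113457  0.094     ] 0.04031452458733336
line dir 29.7652252494827 C->b 27.291782473791073 C->tab -14.884850655570697
1223 [ 0.50793546 -0.01102685  0.13449705]
(0.5090102553367615, -0.01129988394677639) (0.051318131387233734, 0.014414793811738491) 31.479480743408203
tool y ang 73.84619993825484 tool x 163.84621054502037
163 [ 0.52950393 -0.01407205  0.093331  ] -8.585613095858186
```

carry_out([
  {"hand": 50, "x": 0.002, "y": -0.001, "z": 0.02, "ax": 0, "ay": 0, "az": -0.17},
  {"hand": 50, "x": 0.004, "y": -0.002, "z": 0.04, "ax": 0, "ay": 0, "az": -0.34},
  {"hand": 50, "x": 0.005, "y": -0.0035, "z": 0.055, "ax": 0, "ay": 0, "az": -0.51},
  {"hand": 50, "x": 0.005, "y": -0.0035, "z": 0.07, "ax": 0, "ay": 0, "az": -0.68},
  {"hand": 50, "x": 0.005, "y": -0.0035, "z": 0.07, "ax": 0, "ay": 0, "az": -0.8},
  {"hand": 50, "x": 0.005, "y": -0.0035, "z": 0.07, "ax": 0, "ay": 0, "az": -0.815},
  {"hand": 50, "x": 0.005, "y": -0.0035, "z": 0.07, "ax": 0, "ay": 0, "az": -0.815},
])

```text
t: 2.9
tool_pos: [0.5088, -0.0114, 0.3352]
orientation: [-0.824, 3.031, -0.0]
force: [-0.6, 0.1, 0.2]
opening: 0.0465
gripper_force: 0.0
```

```bash
python3 - <<'E'
from h import *
import pickle
s=read_state();M=R.from_rotvec(s['orientation']).as_matrix();c=camera_params("wrist");p,d=read_camera("wrist")
pickle.dump((s,c,p,d),open("w2.pkl","wb"));print(s['tool_pos'],s['q'].round(2),s['opening'],s['force'],s['wrist_torque'])
print("tool y ang",np.degrees(np.arctan2(M[1,1],M[0,1])),M[:,2])
print(M.T@(np.array([.5085,-.011,.288])-s['tool_pos']))
cv2.imwrite("pics/w2.png",p)
E
```

```text
[ 0.50880902 -0.01139559  0.33516198] [-0.12 -0.07  1.82  0.    1.39 -2.22] 0.046497832746751976 [-0.55497465  0.07025591  0.17917791] [0.09101436 0.05477088 0.00771641]
tool y ang 120.41000468497177 [ 6.99472781e-04 -2.24857878e-05 -9.99999755e-01]
[9.41824132e-05 5.15202041e-04 4.71617395e-02]
```

View pics/w2.png

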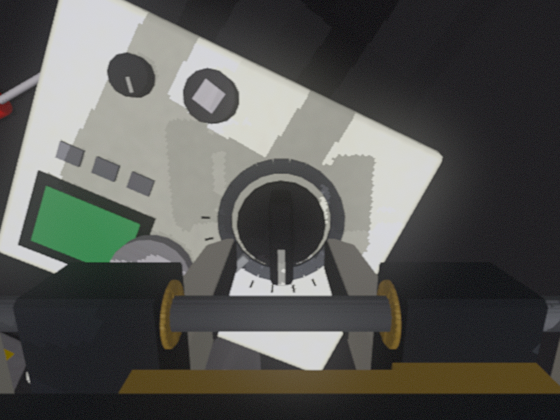

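The bar is now vertical in the image at column 282, midway between the fingers. I'll descend and grip.

carry_out([
  {"hand": 50, "x": 0, "y": 0.0005, "z": 0.025, "ax": 0, "ay": 0, "az": 0},
  {"hand": 50, "x": 0, "y": 0.0005, "z": 0.047, "ax": 0, "ay": 0, "az": 0},
  {"hand": 50, "x": 0, "y": 0.0005, "z": 0.047, "ax": 0, "ay": 0, "az": 0},
  {"hand": 10, "x": 0, "y": 0.0005, "z": 0.047, "ax": 0, "ay": 0, "az": 0},
  {"hand": 10, "x": 0, "y": 0.0005, "z": 0.047, "ax": 0, "ay": 0, "az": 0},
  {"hand": 5, "x": 0, "y": 0.0005, "z": 0.047, "ax": 0, "ay": 0, "az": 0},
  {"hand": 5, "x": 0, "y": 0.0005, "z": 0.047, "ax": 0, "ay": 0, "az": 0},
], newtons=40)

```text
t: 3.82
tool_pos: [0.5087, -0.0113, 0.2883]
orientation: [-0.826, 3.031, 0.001]
force: [-1.4, 0.4, 4.8]
opening: 0.0139
gripper_force: 40.0
```

carry_out([
  {"hand": 5, "x": 0, "y": 0, "z": 0, "ax": 0, "ay": 0, "az": 0.1},
  {"hand": 5, "x": 0, "y": 0, "z": 0, "ax": 0, "ay": 0, "az": 0.2},
  {"hand": 5, "x": 0, "y": 0, "z": 0, "ax": 0, "ay": 0, "az": 0.3},
  {"hand": 5, "x": 0, "y": 0, "z": 0, "ax": 0, "ay": 0, "az": 0.4},
  {"hand": 5, "x": 0, "y": 0, "z": 0, "ax": 0, "ay": 0, "az": 0.5},
  {"hand": 5, "x": 0, "y": 0, "z": 0, "ax": 0, "ay": 0, "az": 0.6},
  {"hand": 5, "x": 0, "y": 0, "z": 0, "ax": 0, "ay": 0, "az": 0.7},
  {"hand": 5, "x": 0, "y": 0, "z": 0, "ax": 0, "ay": 0, "az": 0.79},
])

```text
t: 4.82
tool_pos: [0.5086, -0.0108, 0.2883]
orientation: [-0.408, -3.115, -0.003]
force: [-2.5, 5.8, 3.9]
opening: 0.0137
gripper_force: 40.0
```

```bash
cat > look.py <<'E'
from h import *
import sys
s=read_state();p,d=read_camera("wrist")
print(s['tool_pos'],s['force'],s['wrist_torque'],s['opening'],s['gripper_force'],s['q'].round(2))
p=p[140:350,200:360];cv2.imwrite(sys.argv[1],cv2.resize(p,None,fx=2.8,fy=2.8,interpolation=cv2.INTER_CUBIC))
E
python3 look.py pics/w3.png
```

```text
[ 0.50862336 -0.01076565  0.2883403 ] [-2.485374    5.75954372  3.8649989 ] [1.06649344 0.42093381 0.08597559] 0.013738463272135269 39.970128536224365 [-0.12 -0.03  1.87  0.    1.3  -1.43]
```

View pics/w3.png

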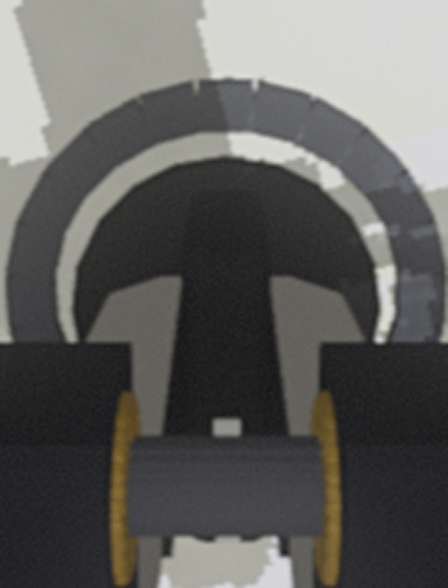

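carry_out([
  {"hand": 5, "x": 0, "y": 0, "z": -0.001, "ax": 0, "ay": 0, "az": 0},
  {"hand": 5, "x": 0, "y": 0, "z": -0.002, "ax": 0, "ay": 0, "az": 0},
  {"hand": 5, "x": 0, "y": 0, "z": -0.003, "ax": 0, "ay": 0, "az": 0},
  {"hand": 5, "x": 0, "y": 0, "z": -0.004, "ax": 0, "ay": 0, "az": 0},
  {"hand": 5, "x": 0, "y": 0, "z": -0.004, "ax": 0, "ay": 0, "az": 0},
])

```text
t: 5.5
tool_pos: [0.5085, -0.0108, 0.2913]
orientation: [-0.403, -3.115, -0.003]
force: [1.5, 5.1, -4.0]
opening: 0.0139
gripper_force: 40.0
```

carry_out([
  {"hand": 5, "x": 0, "y": 0, "z": -0.001, "ax": 0, "ay": 0, "az": 0},
  {"hand": 5, "x": 0, "y": 0, "z": -0.002, "ax": 0, "ay": 0, "az": 0},
  {"hand": 5, "x": 0, "y": 0, "z": -0.003, "ax": 0, "ay": 0, "az": 0},
  {"hand": 5, "x": 0, "y": 0, "z": -0.003, "ax": 0, "ay": 0, "az": 0},
])

```text
t: 6.0
tool_pos: [0.5085, -0.0108, 0.2938]
orientation: [-0.404, -3.115, -0.003]
force: [4.9, 4.3, -8.5]
opening: 0.0139
gripper_force: 40.0
```

carry_out([
  {"hand": 5, "x": 0, "y": 0, "z": -0.0007, "ax": 0, "ay": 0, "az": 0},
  {"hand": 5, "x": 0, "y": 0, "z": -0.0014, "ax": 0, "ay": 0, "az": 0},
  {"hand": 5, "x": 0, "y": 0, "z": -0.0014, "ax": 0, "ay": 0, "az": 0},
])

```text
t: 6.38
tool_pos: [0.5085, -0.0108, 0.2948]
orientation: [-0.404, -3.115, -0.003]
force: [6.5, 4.4, -11.4]
opening: 0.0137
gripper_force: 40.0
```

carry_out([
  {"hand": 5, "x": 0, "y": 0, "z": 0, "ax": 0, "ay": 0, "az": 0.01},
  {"hand": 5, "x": 0, "y": 0, "z": 0, "ax": 0, "ay": 0, "az": 0.02},
  {"hand": 5, "x": 0, "y": 0, "z": 0, "ax": 0, "ay": 0, "az": 0.03},
  {"hand": 5, "x": 0, "y": 0, "z": 0, "ax": 0, "ay": 0, "az": 0.04},
  {"hand": 5, "x": 0, "y": 0, "z": 0, "ax": 0, "ay": 0, "az": 0.05},
  {"hand": 5, "x": 0, "y": 0, "z": 0, "ax": 0, "ay": 0, "az": 0.06},
  {"hand": 5, "x": 0, "y": 0, "z": 0, "ax": 0, "ay": 0, "az": 0.07},
  {"hand": 5, "x": 0, "y": 0, "z": 0, "ax": 0, "ay": 0, "az": 0.08},
])

```text
t: 7.38
tool_pos: [0.5085, -0.0107, 0.2948]
orientation: [-0.528, -3.096, -0.003]
force: [6.7, 5.3, -11.5]
opening: 0.0142
gripper_force: 40.0
```

carry_out([
  {"hand": 5, "x": 0, "y": 0, "z": 0, "ax": 0, "ay": 0, "az": 0.01},
  {"hand": 5, "x": 0, "y": 0, "z": 0, "ax": 0, "ay": 0, "az": 0.02},
  {"hand": 5, "x": 0, "y": 0, "z": 0, "ax": 0, "ay": 0, "az": 0.03},
  {"hand": 5, "x": 0, "y": 0, "z": 0, "ax": 0, "ay": 0, "az": 0.04},
])

```text
t: 7.88
tool_pos: [0.5085, -0.0107, 0.2948]
orientation: [-0.59, -3.085, -0.003]
force: [5.7, 5.3, -11.1]
opening: 0.0142
gripper_force: 40.0
```

carry_out([
  {"hand": 5, "x": 0, "y": 0, "z": 0, "ax": 0, "ay": 0, "az": 0.01},
  {"hand": 5, "x": 0, "y": 0, "z": 0, "ax": 0, "ay": 0, "az": 0.02},
  {"hand": 5, "x": 0, "y": 0, "z": 0, "ax": 0, "ay": 0, "az": 0.03},
  {"hand": 5, "x": 0, "y": 0, "z": 0, "ax": 0, "ay": 0, "az": 0.04},
])

```text
t: 8.38
tool_pos: [0.5086, -0.0107, 0.2956]
orientation: [-0.651, -3.073, -0.003]
force: [3.3, 5.4, -5.2]
opening: 0.0137
gripper_force: 40.0
```

The pull force has halved, so the catch has let go. I'll stop turning and pull up.

carry_out([
  {"hand": 5, "x": 0, "y": 0, "z": -0.001, "ax": 0, "ay": 0, "az": 0},
  {"hand": 5, "x": 0, "y": 0, "z": -0.002, "ax": 0, "ay": 0, "az": 0},
  {"hand": 5, "x": 0, "y": 0, "z": -0.003, "ax": 0, "ay": 0, "az": 0},
  {"hand": 5, "x": 0, "y": 0, "z": -0.004, "ax": 0, "ay": 0, "az": 0},
  {"hand": 5, "x": 0, "y": 0, "z": -0.004, "ax": 0, "ay": 0, "az": 0},
])

```text
t: 9.0
tool_pos: [0.5086, -0.0107, 0.2997]
orientation: [-0.651, -3.073, -0.003]
force: [3.0, 5.7, -4.3]
opening: 0.0135
gripper_force: 40.0
```

Force stays low, so it is sliding freely.

carry_out([
  {"hand": 5, "x": 0, "y": 0, "z": -0.001, "ax": 0, "ay": 0, "az": 0},
  {"hand": 5, "x": 0, "y": 0, "z": -0.002, "ax": 0, "ay": 0, "az": 0},
  {"hand": 5, "x": 0, "y": 0, "z": -0.003, "ax": 0, "ay": 0, "az": 0},
  {"hand": 5, "x": 0, "y": 0, "z": -0.004, "ax": 0, "ay": 0, "az": 0},
  {"hand": 5, "x": 0, "y": 0, "z": -0.005, "ax": 0, "ay": 0, "az": 0},
  {"hand": 5, "x": 0, "y": 0, "z": -0.005, "ax": 0, "ay": 0, "az": 0},
])

```text
t: 9.75
tool_pos: [0.5086, -0.0107, 0.3047]
orientation: [-0.651, -3.073, -0.003]
force: [3.1, 4.9, -4.7]
opening: 0.0136
gripper_force: 40.0
```

carry_out([
  {"hand": 5, "x": 0, "y": 0, "z": -0.001, "ax": 0, "ay": 0, "az": 0},
  {"hand": 5, "x": 0, "y": 0, "z": -0.002, "ax": 0, "ay": 0, "az": 0},
  {"hand": 5, "x": 0, "y": 0, "z": -0.003, "ax": 0, "ay": 0, "az": 0},
  {"hand": 5, "x": 0, "y": 0, "z": -0.003, "ax": 0, "ay": 0, "az": 0},
])

```text
t: 10.25
tool_pos: [0.5085, -0.0107, 0.3069]
orientation: [-0.651, -3.073, -0.003]
force: [6.2, 5.2, -11.3]
opening: 0.0139
gripper_force: 40.0
```

The force is rising at about 15 mm, so it is at the stop. I'll relax the spring a little, release, and rise.

carry_out([
  {"hand": 5, "x": 0, "y": 0, "z": 0.0015, "ax": 0, "ay": 0, "az": 0},
  {"hand": 5, "x": 0, "y": 0, "z": 0.0025, "ax": 0, "ay": 0, "az": 0},
  {"hand": 5, "x": 0, "y": 0, "z": 0.0025, "ax": 0, "ay": 0, "az": 0},
  {"hand": 35, "x": 0, "y": 0, "z": 0.0025, "ax": 0, "ay": 0, "az": 0},
  {"hand": 35, "x": 0, "y": 0, "z": 0.0025, "ax": 0, "ay": 0, "az": 0},
  {"hand": 35, "x": 0, "y": 0, "z": 0.0025, "ax": 0, "ay": 0, "az": 0},
  {"hand": 35, "x": 0, "y": 0, "z": 0.0025, "ax": 0, "ay": 0, "az": 0},
])

```text
t: 11.12
tool_pos: [0.5086, -0.0116, 0.3058]
orientation: [0.652, 3.073, -0.0]
force: [-0.4, 0.1, -0.0]
opening: 0.0324
gripper_force: 0.0
```

carry_out([
  {"hand": 35, "x": 0, "y": 0, "z": -0.02, "ax": 0, "ay": 0, "az": 0},
  {"hand": 35, "x": 0, "y": 0, "z": -0.05, "ax": 0, "ay": 0, "az": 0},
  {"hand": 35, "x": 0, "y": 0, "z": -0.09, "ax": 0, "ay": 0, "az": 0},
  {"hand": 35, "x": 0, "y": 0, "z": -0.12, "ax": 0, "ay": 0, "az": 0},
  {"hand": 35, "x": 0, "y": 0, "z": -0.12, "ax": 0, "ay": 0, "az": 0},
  {"hand": 35, "x": 0, "y": 0, "z": -0.12, "ax": 0, "ay": 0, "az": 0},
])

```text
t: 11.88
tool_pos: [0.5084, -0.0115, 0.4246]
orientation: [-0.651, -3.072, 0.0]
force: [0.7, -0.6, -0.1]
opening: 0.0326
gripper_force: 0.0
```

```bash
python3 - <<'E'
from h import *
s=read_state();c=camera_params("wrist");p,d=read_camera("wrist");print(s['tool_pos'],s['force'],s['opening'])
P=np.array([at_depth(c,u,v,d[v,u]) for v in range(120,290) for u in range(190,370)])
Q=P[(np.hypot(P[:,0]-.5085,P[:,1]+.011)<.035)&(P[:,2]>.125)&(P[:,2]<.17)]
print(len(Q),np.median(Q,0),cv2.minAreaRect(Q[:,:2].astype(np.float32)))
cv2.imwrite("pics/w4.png",p)
E
```

```text
[ 0.50840872 -0.01154675  0.42458957] [ 0.72290933 -0.57392624 -0.08952491] 0.032609371382002164
1184 [ 0.50671096 -0.01001735  0.14987652] ((0.5093807578086853, -0.011160515248775482), (0.013903087005019188, 0.052130866795778275), 66.13340759277344)
```

View pics/w4.png

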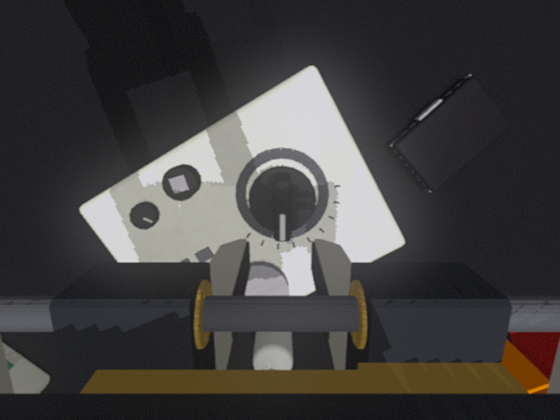

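The grip's top is now at z 0.150, against 0.1345 before, so it stays 15 mm out with the gripper clear. The white line is at (282,227), and the trim knob and mount haven't been touched.

```bash
python3 -c "
from plant import robot
print(robot.close_job())"
```

```text
the job is handed in; nothing more can be done
None
```

The selector was turned clockwise to the tab, its catch was found by feel about 0.15 rad further clockwise, and the grip was pulled out to its stop (about 15 mm) and let go; after release it was still out, and the job is handed in.

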